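Spacer sticks between two slide trays

ROBOT

A 7-joint arm with a two-finger parallel gripper is mounted at the origin on the work surface. World frame = base frame: x ahead of the robot, y to its left, z up, the work surface at z = 0. Lengths are in m, angles in rad, forces in N, time in s.
With the tool pointing down it reaches from about 0.425 to 0.975 m from the base axis. Payload 16.7 kg.
Tool frame: the origin (TCP) lies midway between the tips of the shut fingers; the grasp point (between the pads) lies 19 mm behind it; z points along the fingers, y is the line along which they close (so a half turn about z gives the same grasp; the last joint's range is limited). The gripper opens to 85 mm and grips with 20 to 120 N. Pads are 22 mm wide; open, the fingers measure 114 mm over their backs; the gripper's body (76 mm by 85 mm) begins 54 mm behind the grasp point. The pads swing forward as they close: fully open they stand 13 mm farther back than shut.
Start: joints at [-1.5, 0.426, 0.074, 1.606, -0.034, 1.111, -0.067], TCP at [0.148, 0.659, 0.231] pointing down, gripper open.
Joint ranges: [-2.85, 2.85], [-0.5, 2.14], [-1.23, 1.37], [0.21, 2.46], [-1.02, 4.16], [0.16, 2.05], [-2.73, 2.73]. Speed limits (rad/s): [1.89, 1.89, 2.39, 2.39, 3.01, 3.01, 3.01].

INTERFACE

Orientations are given as [roll, pitch, yaw] about the fixed x, y, z axes, in that order (R = Rz(yaw) Ry(pitch) Rx(roll)).
In Python, from workcell import arm gives the robot as it stands. The module is installed in compiled form; this text tells all that it offers.
- The arm moves only by the tool apply_moves, never from a script. Its argument "commands" is a list that holds one entry, the list of rows, each a list of 7 numbers: the shift along the tool's x, y, z in units of 100 mm (1.0 is 100 mm), then the turn, a rotation vector about the tool's x, y, z in units of pi/2 rad (1.0 is pi/2 rad), then the gripper command: -1 is shut, 1 is fully open, values between are in proportion. In form: [[[tx, ty, tz, wx, wy, wz, claw], ...]]. A call has 1 to 12 rows; each row is the pose to reach, as a shift and turn from the pose commanded when the call began, along the tool's axes at that moment; what a row does not reach only later rows make up. A row lasts 1/10 s, in which the tool goes at most 50 mm and 8.59 degrees, less where a joint would pass 70% of its speed; a pose out of reach is approached as far as the arm can. A call with a number of a shift or a turn outside -1 to 1 is refused whole. A call with a gripper value outside its range is refused whole. The fingers move at their own pace and stop on an object; the grip force is fixed at half the most. Time passes only in rows, so rows that repeat a pose let the fingers close. It gives the time, the measured TCP pose, the force, the opening and the grip force at its end, in the units of the state.
- arm.get_state(): the state, without advancing time (a new reading comes with each control period).
- arm.capture(name): name is "scene" or "top" or "wrist"; returns the picture (400x640x3 uint8, red, green, blue); there is no depth.
- arm.calibration(name): a dict with "fx", "fy", "cx", "cy" (pixels), "rvec" (rotation vector, rad) and "tvec" (3), from world to camera coordinates, as OpenCV has them; the wrist camera has in their place "mount" (4x4, takes a point from camera to tool coordinates, whose origin is the TCP and whose axes are the flange's). Camera axes: x right, y down, z forward; pixel columns grow to the right and rows downward; lengths in m; the calibration is good to about 2 mm. A picture is of the moment at which its call begins: read the wrist's pose just before it. calibration takes no time and is no camera call.
- arm.hand_in(): hands the job in; it is judged then, once.
Trained networks look in the newest picture that a camera, given by its name, has taken for a name from the list of things; names that differ only in an ending like _2 or _b are one class to them, and where a whole thing is asked for, a point or a joint stands for the part that bears it (a point fixed in the world has none). Each returns a list of dicts, best first, with "score" (0 to 1); they miss things now and then, are a little off and sometimes report something else, mostly with a low value. They report only what shows in the picture. A call takes as long as a camera call.
- arm.spot_in(camera, name): "bbox" ([left, top, width, height] in pixels, round what is visible of it).
- arm.spot_point(camera, name): "xy" ([column, row] in pixels: a listed point, or the origin of a listed thing).
The state is a dict: "t": time; "q": joint angles; "joint_vel": joint speeds; "tau": joint torques, N m; "tool_pos": TCP position; "tcp_rot": TCP orientation; "ft_force": force on the tool from outside, world axes, zero at the start; "moment": the same for the moment, N m; "finger_gap": opening from 0.0 (shut) to 1.0 (fully open); "gripper_force": force on a finger pad.
Only numpy, scipy, OpenCV 4.12 (cv2) and the standard library are available. Lean on these libraries where they do the work, as an engineer would, in place of code of your own. Each camera call takes 0.05 s, during which the arm holds its last target. There are 200 camera calls.

TASK

Stack the slide tray that lies on the bench over the one on the black stand so that its slides can dry: first lay the two thick spacer sticks square across the tray on the stand, one on the bare stretch at each end, roughly half-way between the slides and the tray's end. Then set the other tray on the two sticks, level and lined up over the lower one; keep it level on the way, lower it gently rather than dropping it, and never let it touch the lower tray or its slides. Leave the thin stick and everything else on the bench where it is.

Things in the scene. Friction and masses are not known exactly. Their poses are not given: they have to be found in the camera images.
- lower_top (a point): Centre of the top face of the fixed lower tray: steel plate 240 (x) x 64 (y) x 12 mm on a fixed black stand, 280 x 90 x 20 mm; top 32 mm above the bench. Two white-lidded slides fixed in the middle reach 38 mm from this point along x, 27 along y, and stand 9 mm above the top. From 38 to 120 mm either way along x the top is bare: a stick goes across each stretch, its centre about 85 mm from this point.
- upper_mid (a point): Centre of the loose upper tray, half-way up its plate (6 mm above the flat underside). Starts on the bench; same plate, 240 (x) x 64 (y) x 12 mm, with the same two slides in the middle of its top (9 mm high); about 0.3 kg. Can be gripped across its 64 mm width at mid-length, its centre of mass. Either way round will do.
- stick_a_mid (a point): One of the two thick spacer sticks: a loose black plastic bar, 90 mm long (its x axis), 20 x 20 mm in section, about 45 g, lying on the bench. This point is its centre, 10 mm above its underside.
- stick_b_mid (a point): The other thick spacer stick, identical. This point is its centre.
- thin_stick: Bystander: a thinner black stick of the same length, 90 mm (x axis) but only 10 x 10 mm in section, lying among the thick ones. Origin: centre of its underside. Not to be used.
- oil_bottle: Bystander: small amber dropper bottle, 30 mm across, 65 mm high. Origin: centre of its underside.
- dish: Bystander: covered round culture dish, 90 mm across, 16 mm high. Origin: centre of its underside.
- slide_box: Bystander: closed slide box, 100 x 85 mm, 37 mm high. Origin: centre of its underside.
- tweezers: Bystander: steel tweezers 120 mm long, lying flat, 8 mm high. Origin: middle, on the bench.
- staining_jar: Bystander: square glass staining jar with a white lid, 64 x 64 mm, 94 mm high with its knob. Origin: centre of its underside.
- cover_box: Bystander: small white box of cover slips, 28 x 28 mm, 18 mm high, between the two trays. Origin: centre of its underside.
- beaker: Bystander: small glass beaker, 54 mm across, 70 mm high. Origin: centre of its underside.

How it is judged:
On the way:
1. Both thick sticks lie released across the lower tray, one on each bare stretch, before the upper tray is set on (((x of stick_a_mid in the frame of lower_top between 0.058 and 0.112 m and x of stick_b_mid in the frame of lower_top between -0.112 and -0.058 m) or (x of stick_a_mid in the frame of lower_top between -0.112 and -0.058 m and x of stick_b_mid in the frame of lower_top between 0.058 and 0.112 m)) and y of stick_a_mid in the frame of lower_top between -0.025 and 0.025 m and z of stick_a_mid in the frame of lower_top between 0.006 and 0.014 m and angle between the x axis of each of stick_a_mid, stick_b_mid and the y axis of lower_top, either way round below 0.25 rad and y of stick_b_mid in the frame of lower_top between -0.025 and 0.025 m and z of stick_b_mid in the frame of lower_top between 0.006 and 0.014 m and contact force between the fingers and stick_a below 0.3 N and contact force between the fingers and stick_b below 0.3 N and linear speed of each of stick_a, stick_b below 0.03 m/s and horizontal distance between upper_mid and lower_top above 0.1 m), for 0.2 s.
At the end, for the whole second after the job is handed in: Thick sticks flat across the lower tray, one each side, 58-112 mm from its centre, within 25 mm of its centre line, square within 0.25 rad. Upper tray at rest on them: gap 20 mm (within 4), level within 0.05 rad, centre within 25 mm of the lower one's, long axes within 0.15 rad. All released (((x of stick_a_mid in the frame of lower_top between 0.058 and 0.112 m and x of stick_b_mid in the frame of lower_top between -0.112 and -0.058 m) or (x of stick_a_mid in the frame of lower_top between -0.112 and -0.058 m and x of stick_b_mid in the frame of lower_top between 0.058 and 0.112 m)) and y of stick_a_mid in the frame of lower_top between -0.025 and 0.025 m and z of stick_a_mid in the frame of lower_top between 0.006 and 0.014 m and angle between the x axis of each of stick_a_mid, stick_b_mid and the y axis of lower_top, either way round below 0.25 rad and y of stick_b_mid in the frame of lower_top between -0.025 and 0.025 m and z of stick_b_mid in the frame of lower_top between 0.006 and 0.014 m and horizontal distance between upper_mid and lower_top below 0.025 m and angle between the x axis of upper_mid and the x axis of lower_top, either way round below 0.15 rad and angle between upper_mid's own z axis and vertical below 0.05 rad and z of upper_mid in the frame of lower_top between 0.022 and 0.03 m and linear speed of upper_tray below 0.02 m/s and linear speed of each of stick_a, stick_b below 0.03 m/s); the robot touches nothing.
It fails at once if the upper tray is tilted by more than 0.4 rad (angle between upper_mid's own z axis and vertical above 0.4 rad).
It fails at once if the upper tray touches the lower tray or its slides (contact force between upper_tray and lower_tray above 1 N).
It fails at once if the upper tray is dropped (moves faster than 0.5 m/s while no finger touches it) (linear speed of upper_tray above 0.5 m/s and contact force between the fingers and upper_tray below 0.05 N).
It fails at once if the thin stick or another bystander is moved by more than 30 mm (distance of any of thin_stick, oil_bottle, dish, slide_box, tweezers, staining_jar, cover_box, beaker from where it was at the start of the episode above 0.03 m).
It also fails if it takes over 70 s, if anything falls off the work surface, if the arm or the gripper's body presses on something with over 40 N, if the wrist force passes 120 N, or if a joint passes its speed limit or range.

## Working session

There is one attempt and no reset: what is moved stays moved. The work goes in short steps, Python scripts to look and compute and a tool call to move; the robot and the scene stay as the last step left them, time stands still between calls to the robot, and variables do not carry over. Pictures are saved under pics/ and viewed, at most 10 in all, crops included, and the job is handed in when it is done.

Besides the shell and the picture viewer there is one more tool, called after "Call:" as a command line: name --argument value ..., lists and objects as JSON in quotes. apply_moves: Moves the arm, as the interface text tells. Its arguments: {"type":"object","properties":{"commands":{"type":"array"}},"required":["commands"]}

```bash
mkdir -p pics
cat > h.py <<'E'
import numpy as np, cv2
from workcell import arm
from scipy.spatial.transform import Rotation as R
def cam(name):
    c=arm.calibration(name); K=np.array([[c['fx'],0,c['cx']],[0,c['fy'],c['cy']],[0,0,1.]])
    if 'mount' in c:
        s=arm.get_state(); T=np.eye(4); T[:3,:3]=rot(s); T[:3,3]=s['tool_pos']
        W=T@np.array(c['mount']); return K,W[:3,:3],W[:3,3]
    Rm=cv2.Rodrigues(np.array(c['rvec'],float))[0]; return K,Rm.T,-Rm.T@np.array(c['tvec'],float).ravel()
def rot(s):
    return R.from_euler('xyz',s['tcp_rot']).as_matrix()
def ray(C,uv,z):
    K,Rc,p=C; d=Rc@np.linalg.solve(K,[uv[0],uv[1],1]); return p+d*(z-p[2])/d[2]
def proj(C,P):
    K,Rc,p=C; q=K@(Rc.T@(np.array(P)-p)); return q[:2]/q[2]
def save(n,img): cv2.imwrite('pics/'+n,img[:,:,::-1])
E
cat > a.py <<'E'
from h import *
s=arm.get_state(); print({k:np.round(v,3).tolist() for k,v in s.items()})
Z=dict(lower_top=.032,upper_mid=.006,stick_a_mid=.01,thin_stick=0,cover_box=0,oil_bottle=0,dish=0,slide_box=0,tweezers=0,staining_jar=0,beaker=0)
for n in ['top','scene']:
    C=cam(n); im=arm.capture(n); save(n+'0.png',im); print(n,'cam',C[2].round(3),C[0][0,0])
    for k,z in Z.items():
        for d in arm.spot_point(n,k)[:4]:
            if d['score']>.2: print(k,round(d['score'],2),np.round(d['xy']),ray(C,d['xy'],z).round(3))
E
python3 a.py
```

```text
{'t': 0.0, 'q': [-1.499, 0.427, 0.074, 1.607, -0.034, 1.111, -0.067], 'joint_vel': [0.002, -0.001, -0.0, 0.0, -0.001, -0.002, 0.0], 'tau': [-0.001, -94.985, 3.76, -46.349, 0.019, 0.01, 0.0], 'tool_pos': [0.148, 0.658, 0.231], 'tcp_rot': [-3.14, 0.0, 2.921], 'ft_force': [-0.217, 0.817, -0.609], 'moment': [-0.004, 0.051, -0.044], 'gripper_force': 0.0, 'finger_gap': 0.999}
top cam [0.304 0.008 1.414] 458.84798258158736
lower_top 0.74 [239. 217.] [0.543 0.227 0.032]
upper_mid 0.7 [328. 219.] [ 0.506 -0.041  0.006]
stick_a_mid 0.79 [409. 228.] [ 0.444 -0.285  0.01 ]
thin_stick 0.44 [397. 200.] [ 0.54  -0.265  0.   ]
cover_box 0.43 [275. 236.] [0.476 0.126 0.   ]
oil_bottle 0.66 [275. 151.] [0.748 0.097 0.   ]
dish 0.93 [439. 175.] [ 0.6  -0.41  0.  ]
slide_box 0.88 [463. 222.] [ 0.442 -0.458  0.   ]
tweezers 0.52 [181. 242.] [0.497 0.416 0.   ]
tweezers 0.39 [237. 218.] [0.548 0.238 0.   ]
staining_jar 0.78 [158. 225.] [0.558 0.484 0.   ]
beaker 0.82 [342. 145.] [ 0.739 -0.12   0.   ]
scene cam [ 0.947 -0.688  0.719] 365.7273786367271
lower_top 0.76 [337. 173.] [0.539 0.214 0.032]
lower_top 0.73 [309. 187.] [0.493 0.107 0.032]
lower_top 0.4 [288. 221.] [ 0.518 -0.06   0.032]
upper_mid 0.87 [288. 221.] [ 0.502 -0.035  0.006]
thin_stick 0.67 [256. 278.] [ 0.537 -0.246  0.   ]
thin_stick 0.37 [163. 332.] [ 0.442 -0.463  0.   ]
cover_box 0.56 [304. 188.] [0.46  0.131 0.   ]
oil_bottle 0.52 [378. 228.] [0.743 0.061 0.   ]
oil_bottle 0.43 [337. 171.] [0.515 0.268 0.   ]
dish 0.77 [229. 347.] [ 0.592 -0.424  0.   ]
dish 0.48 [338. 171.] [0.517 0.27  0.   ]
slide_box 0.92 [163. 334.] [ 0.445 -0.465  0.   ]
tweezers 0.63 [348. 149.] [0.489 0.418 0.   ]
staining_jar 0.86 [372. 144.] [0.556 0.494 0.   ]
beaker 0.8 [358. 278.] [ 0.76 -0.13  0.  ]
```

```bash
python3 -c "
import cv2
im=cv2.imread('pics/top0.png')[120:290,140:480]
cv2.imwrite('pics/top0c.png',cv2.resize(im,(800,400),interpolation=cv2.INTER_CUBIC))"
```

```text
(no output)
```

View pics/top0c.png

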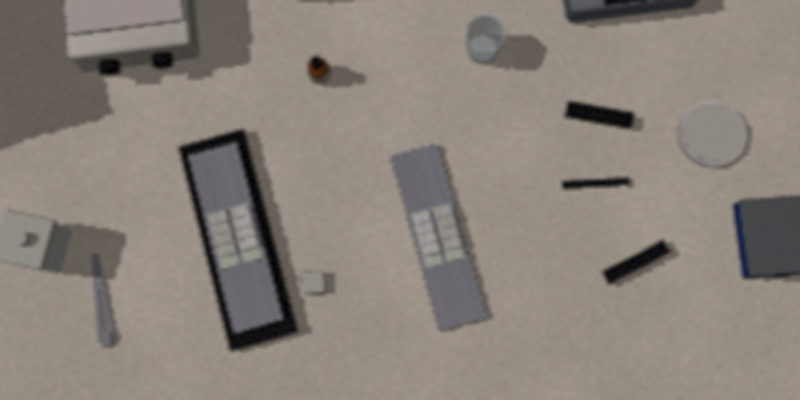

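View pics/scene0.png

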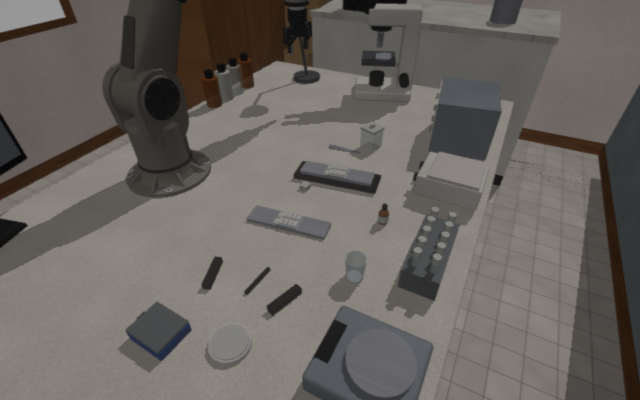

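The top crop shows the lower tray on its stand at about (239,222), the upper tray at (327,221) and the cover box at (273,239). The thick sticks are at about (395,168) and (411,231), with the thin one between them at (393,198). The scene view agrees. I'll measure the axes by segmentation next.

```bash
cat > b.py <<'E'
from h import *
C=cam('top'); im=cv2.imread('pics/top0.png'); g=im.max(2).astype(np.uint8)
def axis(mask,box,z,name):
    x0,y0,x1,y1=box; m=np.zeros_like(mask); m[y0:y1,x0:x1]=mask[y0:y1,x0:x1]
    n,l,st,ce=cv2.connectedComponentsWithStats(m); i=1+np.argmax(st[1:,4])
    ys,xs=np.nonzero(l==i); P=np.array([ray(C,(x,y),z)[:2] for x,y in zip(xs,ys)],np.float32)
    r=cv2.minAreaRect(P); b=cv2.boxPoints(r); e=[b[1]-b[0],b[2]-b[1]]; v=max(e,key=np.linalg.norm)
    print(name,st[i,4],'c',np.round(r[0],3),'mean',P.mean(0).round(3),'size',np.round(r[1],3),'axis deg',round(np.degrees(np.arctan2(v[1],v[0]))%180,1))
dark=(g<60).astype(np.uint8)*255
axis(dark,(370,155,425,180),.02,'stick1'); axis(dark,(385,215,435,245),.02,'stick2'); axis(dark,(370,190,425,206),.01,'thin')
axis(dark,(205,165,275,275),.02,'stand')
hsv=cv2.cvtColor(im,cv2.COLOR_BGR2HSV).astype(int); b=im.astype(int)
blue=((b[:,:,0]>=b[:,:,2])&(g>70)).astype(np.uint8)*255
blue=cv2.morphologyEx(blue,cv2.MORPH_CLOSE,np.ones((9,9),np.uint8))
axis(blue,(205,165,268,275),.032,'lower'); axis(blue,(300,175,352,265),.012,'upper')
E
python3 b.py
```

```text
stick1 172 c [ 0.635 -0.27 ] mean [ 0.635 -0.27 ] size [0.087 0.02 ] axis deg 71.8
stick2 159 c [ 0.435 -0.286] mean [ 0.435 -0.285] size [0.017 0.089] axis deg 108.7
thin 67 c [ 0.546 -0.251] mean [ 0.547 -0.25 ] size [0.085 0.007] axis deg 85.7
stand 859 c [0.534 0.224] mean [0.523 0.216] size [0.277 0.088] axis deg 8.9
lower 1491 c [0.535 0.226] mean [0.533 0.226] size [0.24  0.065] axis deg 8.8
upper 1329 c [ 0.504 -0.035] mean [ 0.5   -0.034] size [0.236 0.061] axis deg 8.0
```

Call:
apply_moves --commands '[[[-0.5,-0.35,0,0,0,0.4,0],[-1,-0.7,0,0,0,0.86,0],[-1,-0.7,0,0,0,0.86,0],[-1,-0.7,0,0,0,0.86,0],[-1,-0.7,0,0,0,0.86,0],[-1,-0.7,0,0,0,0.86,0],[-1,-0.7,0,0,0,0.86,0],[-1,-0.7,0,0,0,0.86,0],[-1,-0.7,0,0,0,0.86,0],[-1,-0.7,0,0,0,0.86,0]]]'

```text
t: 2.2
tool_pos: [0.2299, 0.5684, 0.2313]
tcp_rot: [3.141, 0.0, 1.567]
ft_force: [-0.1, -0.3, 0.8]
finger_gap: 0.501
gripper_force: 0.0
```

Call:
apply_moves --commands '[[[-1,0.9,0,0,0,0,0],[-1,0.9,0,0,0,0,0],[-1,0.9,0,0,0,0,0],[-1,0.9,0,0,0,0,0]]]'

```text
t: 2.6
tool_pos: [0.3239, 0.4643, 0.2319]
tcp_rot: [3.141, 0.0, 1.569]
ft_force: [-0.3, 0.0, -0.4]
finger_gap: 0.501
gripper_force: 0.0
```

Call:
apply_moves --commands '[[[-1,0.9,0,0,0,0,0],[-1,0.9,0,0,0,0,0],[-1,0.9,0,0,0,0,0],[-1,0.9,0,0,0,0,0]]]'

```text
t: 3.0
tool_pos: [0.4131, 0.3644, 0.2318]
tcp_rot: [3.14, 0.0, 1.568]
ft_force: [0.2, 0.5, -0.0]
finger_gap: 0.501
gripper_force: 0.0
```

Call:
apply_moves --commands '[[[-1,0.9,0,0,0,0,0],[-1,0.9,0,0,0,0,0],[-1,0.9,0,0,0,0,0],[-1,0.9,0,0,0,0,0],[-1,0.9,0,0,0,0,0]]]'

```text
t: 3.5
tool_pos: [0.4999, 0.2683, 0.2312]
tcp_rot: [-3.141, -0.0, 1.572]
ft_force: [-0.1, 1.6, -0.5]
finger_gap: 0.502
gripper_force: 0.0
```

```bash
cat > w.py <<'E'
from h import *
import sys
s=arm.get_state(); print(round(s['t'],2),np.round(s['tool_pos'],4),np.degrees(s['tcp_rot']).round(1),np.degrees(s['q']).round(0),np.round(s['ft_force'],1),round(s['finger_gap'],3),s['gripper_force'])
if len(sys.argv)>1:
    C=cam('wrist'); im=arm.capture('wrist'); save(sys.argv[1]+'.png',im); np.savez('pics/'+sys.argv[1],K=C[0],R=C[1],p=C[2])
    print('cam',C[2].round(3),'fwd',C[1][:,2].round(3),C[0][0,0])
    for a in sys.argv[2:]:
        k,z=a.split(':')
        for d in arm.spot_point('wrist',k)[:3]:
            if d['score']>.2: print(k,round(d['score'],2),np.round(d['xy']),ray(C,d['xy'],float(z)).round(4))
E
python3 w.py w1 lower_top:.032 cover_box:0 upper_mid:.006
```

```text
3.5 [0.4999 0.2683 0.2312] [-180.    -0.    90.1] [-60.  16.  31. 107.  -9.  59. -25.] [-0.1  1.6 -0.5] 0.502 0.0
cam [0.5   0.346 0.375] fwd [-0.    -0.309 -0.951] 284.93069668220795
lower_top 0.95 [346. 205.] [0.536  0.2238 0.032 ]
cover_box 0.9 [294. 255.] [0.4642 0.1336 0.    ]
upper_mid 0.92 [320. 346.] [ 0.5041 -0.0313  0.006 ]
upper_mid 0.24 [474. 279.] [0.7348 0.0968 0.006 ]
```

View w1.

View pics/w1.png

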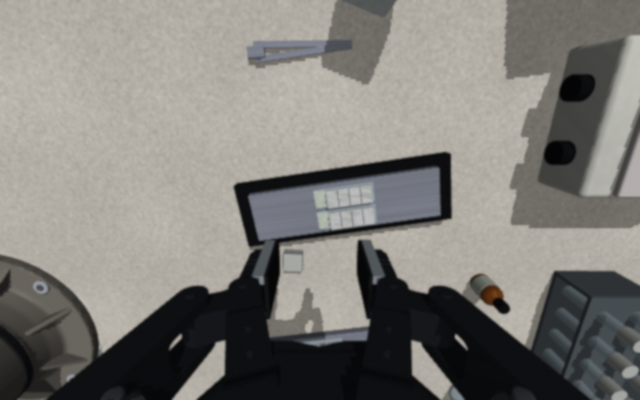

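```bash
cat > seg.py <<'E'
from h import *
# rect(pic, polarity, seed pixel, z): component under seed -> world rect
def rect(pic,seed,z,kind,close=1,thr=60):
    c=np.load(f'pics/{pic}.npz'); C=(c['K'],c['R'],c['p']); im=cv2.imread(f'pics/{pic}.png').astype(int)
    m=(im.max(2)<thr) if kind=='dark' else ((im[:,:,0]>=im[:,:,2]-2)&(im.max(2)>thr))
    m=m.astype(np.uint8)
    if close>1: m=cv2.morphologyEx(m,cv2.MORPH_CLOSE,np.ones((close,close),np.uint8))
    l=cv2.connectedComponents(m)[1]; i=l[seed[1],seed[0]]
    if i==0: print('seed off',im[seed[1],seed[0]]); return
    ys,xs=np.nonzero(l==i); P=np.array([ray(C,(x,y),z)[:2] for x,y in zip(xs,ys)],np.float32)
    r=cv2.minAreaRect(P); b=cv2.boxPoints(r); v=max(b[1]-b[0],b[2]-b[1],key=np.linalg.norm)
    print(pic,seed,len(xs),'c',np.round(r[0],4),'mean',P.mean(0).round(4),'size',np.round(sorted(r[1]),4),'deg',round(np.degrees(np.arctan2(v[1],v[0]))%180,1))
E
python3 -c "
from seg import *
rect('w1',(346,205),.032,'blue',15); rect('w1',(390,200),.032,'blue',15); rect('w1',(320,346),.012,'blue',15)"
```

```text
w1 (346, 205) 11100 c [0.5314 0.1785] mean [0.5279 0.2137] size [0.1573 0.2607] deg 8.6
w1 (390, 200) 11100 c [0.5314 0.1785] mean [0.5279 0.2137] size [0.1573 0.2607] deg 8.6
seed off [58 56 56]
```

Call:
apply_moves --commands '[[[-1,0.15,0,0,0,0,0],[-1,0.15,0,0,0,0,0],[-1,0.15,0,0,0,0,0],[-1,0.15,0,0,0,0,0]]]'

```text
t: 4.1
tool_pos: [0.5146, 0.1679, 0.2316]
tcp_rot: [3.141, -0.001, 1.569]
ft_force: [0.7, 0.9, 0.1]
finger_gap: 0.502
gripper_force: 0.0
```

Call:
apply_moves --commands '[[[-1,0.1,0,0,0,0,0],[-1,0.1,0,0,0,0,0],[-1,0.1,0,0,0,0,0],[-1,0.1,0,0,0,0,0]]]'

```text
t: 4.5
tool_pos: [0.5247, 0.0688, 0.2314]
tcp_rot: [3.142, -0.0, 1.57]
ft_force: [-0.2, 1.2, -0.6]
finger_gap: 0.503
gripper_force: 0.0
```

Call:
apply_moves --commands '[[[-1,0.1,0,0,0,0,0],[-1,0.1,0,0,0,0,0],[-1,0.1,0,0,0,0,0],[-1,0.1,0,0,0,0,0]]]'

```text
t: 4.9
tool_pos: [0.5348, -0.0308, 0.2312]
tcp_rot: [-3.141, -0.0, 1.571]
ft_force: [-0.4, 0.7, -0.0]
finger_gap: 0.499
gripper_force: 0.0
```

Call:
apply_moves --commands '[[[-1,0.0,0,0,0,0,0],[-1,0.0,0,0,0,0,0],[-1,0.0,0,0,0,0,0],[-1,0.0,0,0,0,0,0]]]'

```text
t: 5.3
tool_pos: [0.5349, -0.1305, 0.2311]
tcp_rot: [-3.141, -0.0, 1.571]
ft_force: [-0.1, 1.6, 0.7]
finger_gap: 0.501
gripper_force: 0.0
```

Call:
apply_moves --commands '[[[-0.8,0.0,0,0,0,0,0],[-0.8,0.0,0,0,0,0,0],[-0.8,0.0,0,0,0,0,0],[-0.8,0.0,0,0,0,0,0],[-0.8,0.0,0,0,0,0,0]]]'

```text
t: 5.8
tool_pos: [0.5351, -0.2092, 0.231]
tcp_rot: [-3.141, -0.001, 1.573]
ft_force: [-0.9, 0.8, -0.3]
finger_gap: 0.497
gripper_force: 0.0
```

```bash
python3 w.py w2 stick_a_mid:.01 thin_stick:0 upper_mid:.006
```

```text
5.8 [ 0.5351 -0.2092  0.231 ] [-180.    -0.    90.1] [-19.  18.  43. 107. -14.  60.  29.] [-0.9  0.8 -0.3] 0.497 0.0
cam [ 0.535 -0.131  0.375] fwd [-0.    -0.308 -0.951] 284.93069668220795
stick_a_mid 0.57 [247. 223.] [ 0.4373 -0.2881  0.01  ]
thin_stick 0.83 [323. 198.] [ 0.543  -0.2545  0.    ]
upper_mid 0.63 [491. 105.] [ 0.7479 -0.1314  0.006 ]
upper_mid 0.6 [294.  15.] [ 0.5076 -0.0352  0.006 ]
```

View pics/w2.png

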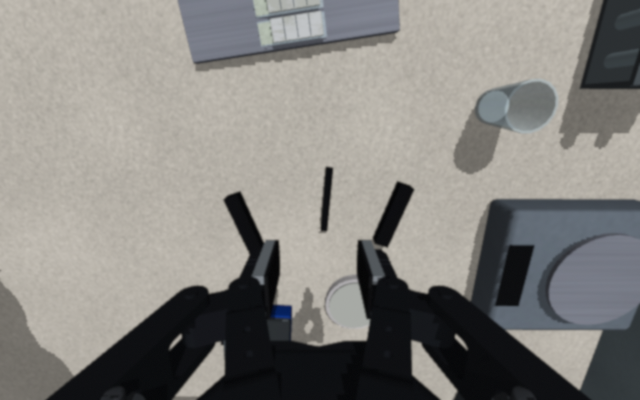

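The wrist view shows the thick sticks at (243,222) and (393,214) and the thin one at (326,198); the finger hides the lower tip of the left stick. I'll move closer over stick 1 and measure both again.

Call:
apply_moves --commands '[[[-0.7,0.2,0,0,0,0,0],[-0.7,0.2,0,0,0,0,0],[-0.7,0.2,0,0,0,0,0],[-0.7,0.2,0,0,0,0,0]]]'

```text
t: 6.4
tool_pos: [0.5542, -0.2818, 0.231]
tcp_rot: [-3.141, -0.0, 1.569]
ft_force: [0.3, 0.2, -0.3]
finger_gap: 0.497
gripper_force: 0.0
```

```bash
python3 w.py w3 stick_a_mid:.01
python3 - <<'E'
from seg import *
c=np.load('pics/w3.npz'); C=(c['K'],c['R'],c['p'])
for P in ([.635,-.27,.01],[.437,-.287,.01]):
    u=proj(C,P).round().astype(int)
    for z in (.01,.02): rect('w3',tuple(u),z,'dark',1,50)
E
```

```text
6.4 [ 0.5542 -0.2818  0.231 ] [-180.    -0.    89.9] [-11.  24.  42. 101. -18.  62.  37.] [ 0.3  0.2 -0.3] 0.497 0.0
cam [ 0.555 -0.204  0.375] fwd [-0.002 -0.309 -0.951] 284.93069668220795
stick_a_mid 0.97 [230. 173.] [ 0.4391 -0.2888  0.01  ]
w3 (np.int64(381), np.int64(158)) 1133 c [ 0.6368 -0.2754] mean [ 0.6374 -0.2737] size [0.0214 0.0895] deg 71.5
w3 (np.int64(381), np.int64(158)) 1133 c [ 0.6345 -0.2734] mean [ 0.6351 -0.2718] size [0.0208 0.0871] deg 71.5
w3 (np.int64(228), np.int64(171)) 1206 c [ 0.4343 -0.2902] mean [ 0.4339 -0.2884] size [0.024  0.0897] deg 109.6
w3 (np.int64(228), np.int64(171)) 1206 c [ 0.4376 -0.2878] mean [ 0.4372 -0.2861] size [0.0234 0.0872] deg 109.6
```

Call:
apply_moves --commands '[[[0.08,0.81,0.3,0,0,0.206,0.2],[0.08,0.81,1,0,0,0.206,0.2],[0.08,0.81,1,0,0,0.206,0.2],[0.08,0.81,1,0,0,0.206,0.2],[0.08,0.81,1,0,0,0.206,0.2],[0.08,0.81,1,0,0,0.206,0.2]]]'

```text
t: 7.1
tool_pos: [0.6354, -0.2747, 0.1338]
tcp_rot: [3.139, -0.0, 1.246]
ft_force: [-0.4, -0.8, 0.1]
finger_gap: 0.601
gripper_force: 0.0
```

```bash
python3 w.py w4 stick_a_mid:.01
python3 - <<'E'
from seg import *
c=np.load('pics/w4.npz'); C=(c['K'],c['R'],c['p'])
u=proj(C,[.635,-.273,.02]).round().astype(int); print(u)
rect('w4',tuple(u),.02,'dark',1,50)
E
```

```text
7.1 [ 0.6354 -0.2747  0.1338] [179.9  -0.   71.4] [-10.  37.  41.  96. -28.  57.  23.] [-0.4 -0.8  0.1] 0.601 0.0
cam [ 0.661 -0.201  0.277] fwd [-0.097 -0.294 -0.951] 284.93069668220795
stick_a_mid 0.82 [142. 259.] [ 0.4347 -0.2898  0.01  ]
[316 190]
w4 (np.int64(316), np.int64(190)) 1689 c [ 0.6373 -0.2731] mean [ 0.638  -0.2711] size [0.0175 0.0882] deg 71.2
```

View pics/w4.png

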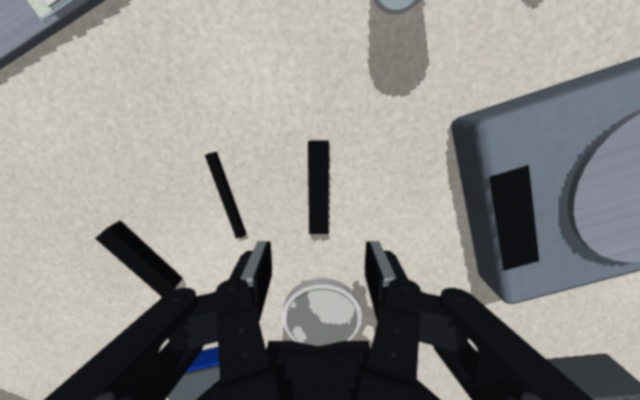

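The stick lies straight ahead at (318,187), squarely between the open fingers, and the thin stick at (226,195) is clear of them. Next I descend and grip.

Call:
apply_moves --commands '[[[0.02,0.01,0.5,0,0,0,0.2],[0.02,0.01,1,0,0,0,0.2],[0.02,0.01,1,0,0,0,0.2],[0.02,0.01,1,0,0,0,0.2]]]'

```text
t: 7.6
tool_pos: [0.6369, -0.2732, 0.0331]
tcp_rot: [3.141, 0.0, 1.246]
ft_force: [-0.3, -1.0, 2.0]
finger_gap: 0.604
gripper_force: 0.0
```

Call:
apply_moves --commands '[[[0,0,0.12,0,0,0,0.2],[0,0,0.25,0,0,0,0.2],[0,0,0.25,0,0,0,0.2],[0,0,0.25,0,0,0,-1],[0,0,0.25,0,0,0,-1],[0,0,0.25,0,0,0,-1],[0,0,0.25,0,0,0,-1],[0,0,0.25,0,0,0,-1],[0,0,0.25,0,0,0,-1],[0,0,0.25,0,0,0,-1],[0,0,0.25,0,0,0,-1]]]'

```text
t: 8.7
tool_pos: [0.6373, -0.2727, 0.0071]
tcp_rot: [3.14, 0.0, 1.246]
ft_force: [-1.3, -0.9, 6.3]
finger_gap: 0.217
gripper_force: 59.5
```

Call:
apply_moves --commands '[[[0,0,-0.4,0,0,0,-1],[0.1,0,-1,0,0,-0.1,-1],[0.6,0,-1,0,0,-0.2,-1],[0.6,0,-1,0,0,-0.304,-1],[0.6,0,-1,0,0,-0.304,-1],[0.6,0,-1,0,0,-0.304,-1],[0.6,0,-1,0,0,-0.304,-1]]]'

```text
t: 9.4
tool_pos: [0.6553, -0.2169, 0.1061]
tcp_rot: [-3.141, 0.0, 1.719]
ft_force: [-0.2, -0.2, -1.0]
finger_gap: 0.217
gripper_force: 58.9
```

Call:
apply_moves --commands '[[[0.4,0.04,0,0,0,0,-1],[0.8,0.08,0,0,0,0,-1],[1,0.08,0,0,0,0,-1],[1,0.08,0,0,0,0,-1]]]'

```text
t: 9.8
tool_pos: [0.6483, -0.1124, 0.1056]
tcp_rot: [-3.14, -0.001, 1.724]
ft_force: [-0.7, 0.4, -0.6]
finger_gap: 0.212
gripper_force: 58.9
```

Call:
apply_moves --commands '[[[0.4,0.04,0,0,0,0,-1],[0.8,0.08,0,0,0,0,-1],[1,0.08,0,0,0,0,-1],[1,0.08,0,0,0,0,-1]]]'

```text
t: 10.2
tool_pos: [0.6411, -0.0131, 0.1058]
tcp_rot: [-3.141, -0.001, 1.724]
ft_force: [-0.0, -0.4, -0.4]
finger_gap: 0.213
gripper_force: 58.9
```

Call:
apply_moves --commands '[[[0.4,0.04,0,0,0,0,-1],[0.8,0.08,0,0,0,0,-1],[1,0.08,0,0,0,0,-1],[1,0.08,0,0,0,0,-1]]]'

```text
t: 10.6
tool_pos: [0.6339, 0.0864, 0.1058]
tcp_rot: [-3.141, -0.0, 1.725]
ft_force: [-0.3, -0.9, -0.3]
finger_gap: 0.215
gripper_force: 58.9
```

Call:
apply_moves --commands '[[[0.4,0.04,0,0,0,0,-1],[0.8,0.08,0,0,0,0,-1],[1,0.08,0,0,0,0,-1],[1,0.08,0,0,0,0,-1],[1,0.08,0,0,0,0,-1]]]'

```text
t: 11.1
tool_pos: [0.6272, 0.1823, 0.1062]
tcp_rot: [-3.142, 0.001, 1.721]
ft_force: [0.3, -0.7, -0.1]
finger_gap: 0.215
gripper_force: 58.9
```

```bash
python3 w.py w5 lower_top:.032 stick_a_mid:.1 cover_box:0
```

```text
11.1 [0.6272 0.1823 0.1062] [-1.80e+02  1.00e-01  9.86e+01] [-46.  34.  34. 102. -23.  51.   7.] [ 0.3 -0.7 -0.1] 0.215 58.89646053314209
cam [0.616 0.26  0.25 ] fwd [ 0.046 -0.307 -0.951] 284.93069668220795
lower_top 0.56 [204. 135.] [0.5348 0.2249 0.032 ]
```

View pics/w5.png

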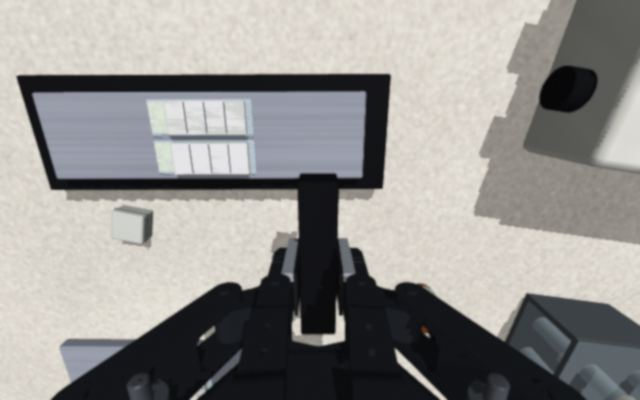

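The tray sits level in the image, with its plate at columns 35–365 and its slides at 148–255, so the yaw is right. The stick is held square at column 318. Next: over, down and release.

Call:
apply_moves --commands '[[[0.3,0,0,0,0,0,-1],[0.56,0,0.15,0,0,0,-1],[0.56,0,0.3,0,0,0,-1],[0.56,0,0.45,0,0,0,-1],[0.56,0,0.55,0,0,0,-1],[0.56,0,0.62,0,0,0,-1],[0.56,0,0.66,0,0,0,-1],[0.56,0,0.67,0,0,0,-1],[0.56,0,0.67,0,0,0,-1]]]'

```text
t: 12.2
tool_pos: [0.6184, 0.2398, 0.0396]
tcp_rot: [3.141, -0.0, 1.723]
ft_force: [0.3, -0.2, 0.1]
finger_gap: 0.215
gripper_force: 58.9
```

Call:
apply_moves --commands '[[[0,0,0,0,0,0,-0.2],[0,0,0,0,0,0,-0.2],[0,0,0,0,0,0,-0.2],[0,0,0,0,0,0,-0.2],[0,0,-0.3,0,0,0,-0.2],[0,0,-0.7,0,0,0,-0.2],[0,0,-0.9,0,0,0,0],[-0.3,0,-0.9,0,0,0,0],[-0.3,0,-0.9,0,0,0,0]]]'

```text
t: 13.1
tool_pos: [0.6237, 0.2065, 0.1305]
tcp_rot: [3.14, 0.001, 1.72]
ft_force: [-0.7, -1.1, -0.4]
finger_gap: 0.497
gripper_force: 0.0
```

```bash
python3 w.py w6 lower_top:.032 stick_a_mid:.042
python3 - <<'E'
from seg import *
c=np.load('pics/w6.npz'); C=(c['K'],c['R'],c['p'])
u=proj(C,[.619,.238,.052]).round().astype(int); print(u)
E
```

```text
13.1 [0.6237 0.2065 0.1305] [1.799e+02 1.000e-01 9.860e+01] [-49.  32.  35. 101. -22.  53.   4.] [-0.7 -1.1 -0.4] 0.497 0.0
cam [0.612 0.284 0.274] fwd [ 0.047 -0.306 -0.951] 284.93069668220795
lower_top 0.86 [220. 163.] [0.5366 0.2239 0.032 ]
[318 166]
```

Call:
apply_moves --commands '[[[-0.92,-0.52,0,0,0,0,0.2],[-0.92,-0.52,0,0,0,0,0.2],[-0.92,-0.52,0,0,0,0,0.2],[-0.92,-0.52,0,0,0,0,0.2]]]'

```text
t: 13.65
tool_pos: [0.585, 0.1106, 0.1294]
tcp_rot: [-3.141, -0.0, 1.722]
ft_force: [0.7, 0.3, -0.1]
finger_gap: 0.599
gripper_force: 0.0
```

Call:
apply_moves --commands '[[[-0.92,-0.52,0,0,0,0,0.2],[-0.92,-0.52,0,0,0,0,0.2],[-0.92,-0.52,0,0,0,0,0.2],[-0.92,-0.52,0,0,0,0,0.2]]]'

```text
t: 14.05
tool_pos: [0.5482, 0.0128, 0.1294]
tcp_rot: [3.141, -0.0, 1.723]
ft_force: [0.9, 1.0, 0.0]
finger_gap: 0.601
gripper_force: 0.0
```

Call:
apply_moves --commands '[[[-0.92,-0.52,0,0,0,0,0.2],[-0.92,-0.52,0,0,0,0,0.2],[-0.92,-0.52,0,0,0,0,0.2],[-0.92,-0.52,0,0,0,0,0.2]]]'

```text
t: 14.45
tool_pos: [0.5114, -0.0858, 0.1294]
tcp_rot: [3.141, -0.0, 1.724]
ft_force: [-0.4, 0.8, -0.2]
finger_gap: 0.6
gripper_force: 0.0
```

Call:
apply_moves --commands '[[[-0.92,-0.52,0,0,0,0,0.2],[-0.92,-0.52,0,0,0,0,0.2],[-0.92,-0.52,0,0,0,0,0.2],[-0.92,-0.52,0,0,0,0,0.2]]]'

```text
t: 14.85
tool_pos: [0.4743, -0.1845, 0.1293]
tcp_rot: [3.141, 0.0, 1.724]
ft_force: [0.6, 0.4, -0.7]
finger_gap: 0.601
gripper_force: 0.0
```

Call:
apply_moves --commands '[[[-0.92,-0.52,0,0,0,-0.122,0.2],[-0.92,-0.52,0,0,0,-0.122,0.2],[-0.92,-0.52,0,0,0,-0.122,0.2],[-0.92,-0.52,0,0,0,-0.122,0.2],[-0.92,-0.52,0,0,0,-0.122,0.2]]]'

```text
t: 15.35
tool_pos: [0.4375, -0.2819, 0.1291]
tcp_rot: [3.142, -0.001, 1.917]
ft_force: [0.8, 0.1, 0.1]
finger_gap: 0.599
gripper_force: 0.0
```

```bash
python3 w.py w7 stick_a_mid:.01
python3 - <<'E'
from seg import *
c=np.load('pics/w7.npz'); C=(c['K'],c['R'],c['p'])
u=proj(C,[.437,-.2875,.02]).round().astype(int); print(u)
rect('w7',tuple(u),.02,'dark',1,50)
rect('w6',(318,166),.052,'dark',1,50); rect('w6',(318,130),.052,'dark',1,30)
E
```

```text
15.35 [ 0.4375 -0.2819  0.1291] [180.   -0.  109.9] [ -6.  21.  38. 119. -18.  46.  63.] [0.8 0.1 0.1] 0.599 0.0
cam [ 0.411 -0.209  0.273] fwd [ 0.104 -0.29  -0.951] 284.93069668220795
stick_a_mid 0.75 [313. 193.] [ 0.4344 -0.2868  0.01  ]
[316 198]
w7 (np.int64(316), np.int64(198)) 1826 c [ 0.4343 -0.2879] mean [ 0.4335 -0.2858] size [0.0184 0.0902] deg 109.5
w6 (318, 166) 10570 c [0.5449 0.2274] mean [0.5658 0.241 ] size [0.0872 0.2423] deg 8.6
w6 (318, 130) 9549 c [0.545 0.227] mean [0.5675 0.2417] size [0.0864 0.2413] deg 8.7
```

```bash
cd pics; python3 -c "
import cv2,numpy as np
cv2.imwrite('c67.png',np.hstack([cv2.resize(cv2.imread(f'w{i}.png'),(400,250),interpolation=cv2.INTER_AREA) for i in (6,7)]))"
```

```text
(no output)
```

View pics/c67.png

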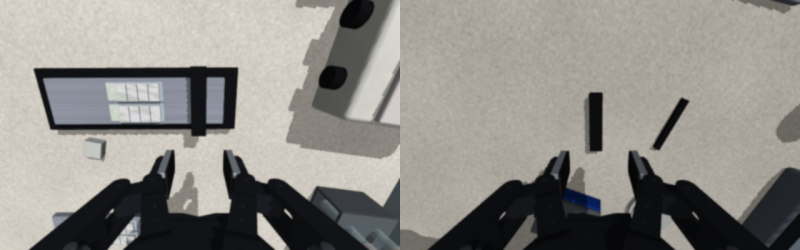

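The first stick lies square across the tray, right of the slides (left half, column 198). The second stick is just ahead of the fingers (right half, column 596, slightly left of centre), so I grip it after a small correction.

Call:
apply_moves --commands '[[[-0.04,-0.035,0.5,0,0,0,0.2],[-0.04,-0.035,0.9,0,0,0,0.2],[-0.04,-0.035,0.9,0,0,0,0.2],[-0.04,-0.035,0.9,0,0,0,0.2]]]'

```text
t: 15.85
tool_pos: [0.4341, -0.2883, 0.0398]
tcp_rot: [-3.14, -0.001, 1.916]
ft_force: [0.1, -0.4, 0.9]
finger_gap: 0.6
gripper_force: 0.0
```

Call:
apply_moves --commands '[[[0,0,0.15,0,0,0,0.2],[0,0,0.32,0,0,0,0.2],[0,0,0.32,0,0,0,0.2],[0,0,0.32,0,0,0,-1],[0,0,0.32,0,0,0,-1],[0,0,0.32,0,0,0,-1],[0,0,0.32,0,0,0,-1],[0,0,0.32,0,0,0,-1],[0,0,0.32,0,0,0,-1],[0,0,0.32,0,0,0,-1],[0,0,0.32,0,0,0,-1]]]'

```text
t: 16.95
tool_pos: [0.4346, -0.2892, 0.0087]
tcp_rot: [3.14, 0.001, 1.915]
ft_force: [-2.1, 1.9, 13.1]
finger_gap: 0.214
gripper_force: 58.6
```

Call:
apply_moves --commands '[[[0,0,-0.4,0,0,0,-1],[0.1,0,-0.9,0,0,0.06,-1],[0.3,0,-1,0,0,0.123,-1],[0.3,0,-1,0,0,0.123,-1],[0.3,0,-1,0,0,0.123,-1],[0.3,0,-1,0,0,0.123,-1]]]'

```text
t: 17.55
tool_pos: [0.4238, -0.2608, 0.1071]
tcp_rot: [-3.141, 0.0, 1.724]
ft_force: [0.6, 0.4, -1.0]
finger_gap: 0.21
gripper_force: 59.8
```

Call:
apply_moves --commands '[[[0.4,0.12,0,0,0,0,-1],[0.8,0.25,0,0,0,0,-1],[1,0.3,0,0,0,0,-1],[1,0.3,0,0,0,0,-1]]]'

```text
t: 17.95
tool_pos: [0.4385, -0.1551, 0.1066]
tcp_rot: [-3.14, -0.001, 1.726]
ft_force: [-0.7, -0.1, -1.0]
finger_gap: 0.214
gripper_force: 59.8
```

Call:
apply_moves --commands '[[[0.4,0.12,0,0,0,0,-1],[0.8,0.25,0,0,0,0,-1],[1,0.3,0,0,0,0,-1],[1,0.3,0,0,0,0,-1]]]'

```text
t: 18.35
tool_pos: [0.4534, -0.0524, 0.1069]
tcp_rot: [-3.141, 0.0, 1.726]
ft_force: [1.0, 0.0, -1.4]
finger_gap: 0.212
gripper_force: 59.8
```

Call:
apply_moves --commands '[[[0.4,0.08,0,0,0,0,-1],[0.8,0.15,0,0,0,0,-1],[1,0.2,0,0,0,0,-1],[1,0.2,0,0,0,0,-1]]]'

```text
t: 18.75
tool_pos: [0.4582, 0.0491, 0.107]
tcp_rot: [-3.141, 0.001, 1.725]
ft_force: [-0.1, -1.5, -0.7]
finger_gap: 0.212
gripper_force: 59.8
```

Call:
apply_moves --commands '[[[0.4,0.05,0,0,0,0,-1],[0.8,0.1,0,0,0,0,-1],[1,0.1,0,0,0,0,-1],[1,0.1,0,0,0,0,-1],[1,0.1,0,0,0,0,-1]]]'

```text
t: 19.25
tool_pos: [0.4528, 0.1467, 0.1071]
tcp_rot: [-3.141, 0.001, 1.721]
ft_force: [-0.7, 0.2, -0.3]
finger_gap: 0.211
gripper_force: 59.8
```

```bash
python3 w.py w8 lower_top:.032 stick_a_mid:.042
```

```text
19.25 [0.4528 0.1467 0.1071] [-1.80e+02  1.00e-01  9.86e+01] [-59.  19.  39. 125. -18.  41.   1.] [-0.7  0.2 -0.3] 0.211 59.83328461647034
cam [0.441 0.224 0.251] fwd [ 0.045 -0.307 -0.951] 284.93069668220795
lower_top 0.67 [444. 124.] [0.5361 0.2242 0.032 ]
stick_a_mid 0.96 [320. 250.] [0.4603 0.1114 0.042 ]
```

View pics/w8.png

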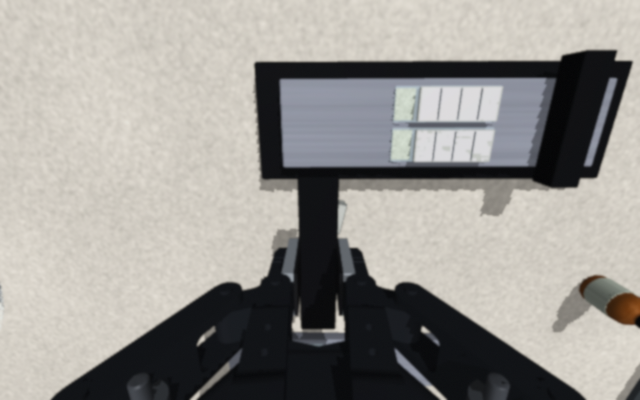

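The second stick is held square at column 318; the first lies across the right end at about (585,115). The tray's bare left stretch spans columns 280–393, so I place the second stick there.

Call:
apply_moves --commands '[[[0.3,0.05,0,0,0,0,-1],[0.64,0.09,0.1,0,0,0,-1],[0.64,0.09,0.3,0,0,0,-1],[0.64,0.09,0.45,0,0,0,-1],[0.64,0.09,0.55,0,0,0,-1],[0.64,0.09,0.61,0,0,0,-1],[0.64,0.09,0.65,0,0,0,-1],[0.64,0.09,0.665,0,0,0,-1],[0.64,0.09,0.665,0,0,0,-1]]]'

```text
t: 20.3
tool_pos: [0.4519, 0.2129, 0.0411]
tcp_rot: [3.141, -0.0, 1.722]
ft_force: [0.7, 0.2, -0.4]
finger_gap: 0.216
gripper_force: 59.9
```

Call:
apply_moves --commands '[[[0,0,0,0,0,0,-0.2],[0,0,0,0,0,0,-0.2],[0,0,0,0,0,0,-0.2],[0,0,0,0,0,0,-0.2],[0,0,-0.3,0,0,0,-0.2],[0,0,-0.7,0,0,0,-0.2],[0,0,-1,0,0,0,0.5],[-0.8,0.5,-1,0,0,0,1],[-0.8,0.5,-1,0,0,0,1],[-0.8,0.5,-1,0,0,0,1]]]'

```text
t: 21.3
tool_pos: [0.5162, 0.1369, 0.1417]
tcp_rot: [3.139, 0.001, 1.717]
ft_force: [-0.2, -0.2, -0.4]
finger_gap: 0.998
gripper_force: 0.0
```

```bash
python3 w.py w9 lower_top:.032 stick_a_mid:.042 upper_mid:.006
```

```text
21.3 [0.5162 0.1369 0.1417] [1.798e+02 1.000e-01 9.830e+01] [-55.  21.  41. 117. -18.  48.   5.] [-0.2 -0.2 -0.4] 0.998 0.0
cam [0.505 0.214 0.285] fwd [ 0.047 -0.307 -0.951] 284.93069668220795
lower_top 0.57 [357.  96.] [0.5372 0.2253 0.032 ]
upper_mid 0.84 [286. 323.] [ 0.5041 -0.04    0.006 ]
```

Call:
apply_moves --commands '[[[-1,-0.2,-0.3,0,0,0,1],[-1,-0.2,-0.6,0,0,0,1],[-1,-0.2,-0.6,0,0,0,1],[-1,-0.2,-0.6,0,0,0,1]]]'

```text
t: 21.9
tool_pos: [0.5089, 0.0385, 0.2026]
tcp_rot: [3.139, -0.002, 1.72]
ft_force: [-0.0, 0.9, -0.6]
finger_gap: 0.999
gripper_force: 0.0
```

Call:
apply_moves --commands '[[[-1,-0.2,0,0,0,0,1],[-1,-0.2,0,0,0,0,1],[-1,-0.2,0,0,0,0,1],[-1,-0.2,0,0,0,0,1],[-1,-0.2,0,0,0,0,1],[-1,-0.2,0,0,0,0,1]]]'

```text
t: 22.5
tool_pos: [0.5039, -0.0604, 0.2004]
tcp_rot: [-3.141, -0.0, 1.725]
ft_force: [0.3, -0.1, -0.2]
finger_gap: 0.999
gripper_force: 0.0
```

```bash
python3 w.py w10 upper_mid:.006
python3 - <<'E'
from seg import *
c=np.load('pics/w10.npz'); C=(c['K'],c['R'],c['p'])
u=proj(C,[.504+.07,-.036+.01,.012]).round().astype(int); print(u)
for t in (70,100): rect('w10',tuple(u),.012,'blue',15,t)
E
```

```text
22.5 [ 0.5039 -0.0604  0.2004] [-180.    -0.    98.8] [-41.  14.  48. 117. -13.  54.  22.] [ 0.3 -0.1 -0.2] 0.999 0.0
cam [0.492 0.017 0.344] fwd [ 0.046 -0.305 -0.951] 284.93069668220795
upper_mid 0.65 [321. 152.] [ 0.5039 -0.0356  0.006 ]
[382 154]
w10 (np.int64(382), np.int64(154)) 11420 c [ 0.5037 -0.037 ] mean [ 0.5032 -0.0361] size [0.0651 0.2399] deg 8.0
w10 (np.int64(382), np.int64(154)) 11176 c [ 0.5037 -0.0367] mean [ 0.5032 -0.0353] size [0.0645 0.2399] deg 8.0
```

View pics/w10.png

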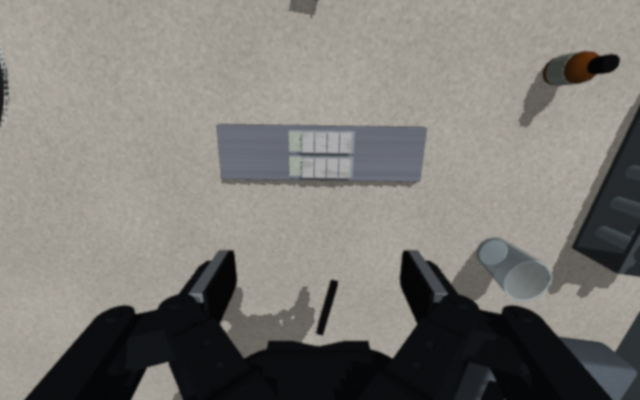

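The upper tray is at columns 218–427 with its centre at (321,152): world (0.504, −0.036), axis at 8.0°. I'll turn the tool a quarter turn over it and descend.

Call:
apply_moves --commands '[[[0.24,0.04,0.1,0,0,0.1,1],[0.24,0.04,0.3,0,0,0.3,1],[0.24,0.04,0.9,0,0,1,1],[0.24,0.04,0.9,0,0,1,1],[0.24,0.04,0.9,0,0,1,1],[0.24,0.04,0.9,0,0,1,1],[0.24,0.04,0.9,0,0,1,1],[0.24,0.04,0.9,0,0,1,1],[0.24,0.04,0.9,0,0,1,1],[0.24,0.04,0.9,0,0,1,1],[0.24,0.04,0.9,0,0,1,1],[0.24,0.04,0.9,0,0,1,1]]]'

```text
t: 23.8
tool_pos: [0.5042, -0.0373, 0.1105]
tcp_rot: [3.141, 0.001, 0.152]
ft_force: [-0.4, -0.6, -0.5]
finger_gap: 1.002
gripper_force: 0.0
```

```bash
python3 w.py w11 upper_mid:.006
```

```text
23.8 [ 0.5042 -0.0373  0.1105] [180.    0.    8.7] [-52.  32.  64. 122. -39.  50. -45.] [-0.4 -0.6 -0.5] 1.002 0.0
cam [ 0.583 -0.026  0.254] fwd [-0.307 -0.047 -0.951] 284.93069668220795
upper_mid 0.81 [316. 194.] [ 0.5051 -0.0371  0.006 ]
```

Call:
apply_moves --commands '[[[0,-0.01,0.4,0,0,0.008,1],[0,-0.01,0.7,0,0,0.008,1],[0,-0.01,0.9,0,0,0.008,1],[0,-0.01,1,0,0,0.008,1],[0,-0.01,1,0,0,0.008,1]]]'

```text
t: 24.4
tool_pos: [0.5036, -0.0371, 0.0103]
tcp_rot: [-3.141, 0.001, 0.14]
ft_force: [0.4, -0.0, 1.0]
finger_gap: 1.001
gripper_force: 0.0
```

Call:
apply_moves --commands '[[[0,0,0.07,0,0,0,1],[0,0,0.12,0,0,0,1],[0,0,0.14,0,0,0,1],[0,0,0.14,0,0,0,1],[0,0,0.14,0,0,0,1]]]'

```text
t: 24.9
tool_pos: [0.5041, -0.037, -0.003]
tcp_rot: [3.142, -0.0, 0.139]
ft_force: [0.5, 0.3, 0.7]
finger_gap: 0.999
gripper_force: 0.0
```

Call:
apply_moves --commands '[[[0,0,0,0,0,0,0.6],[0,0,0,0,0,0,0.5],[0,0,0,0,0,0,0.3],[0,0,0,0,0,0,-1],[0,0,0,0,0,0,-1],[0,0,0,0,0,0,-1],[0,0,0,0,0,0,-1]]]'

```text
t: 25.6
tool_pos: [0.5041, -0.0368, -0.0026]
tcp_rot: [-3.141, -0.0, 0.139]
ft_force: [-4.6, 2.7, 19.1]
finger_gap: 0.725
gripper_force: 61.1
```

Call:
apply_moves --commands '[[[0,0,-0.05,0,0,0,-1],[0,0,-0.15,0,0,0,-1],[0,0,-0.3,0,0,0,-1],[0,0,-0.5,0,0,0,-1],[0,0,-0.7,0,0,0,-1],[0,0,-0.85,0,0,0,-1],[0,0,-0.95,0,0,0,-1],[0,0,-1,0,0,0,-1],[0,0,-1,0,0,0,-1]]]'

```text
t: 26.5
tool_pos: [0.5041, -0.0368, 0.0971]
tcp_rot: [-3.141, -0.0, 0.139]
ft_force: [0.3, -0.4, -3.6]
finger_gap: 0.726
gripper_force: 67.8
```

```bash
python3 w.py w12 upper_mid:.105
python3 - <<'E'
from seg import *
c=np.load('pics/w12.npz'); C=(c['K'],c['R'],c['p'])
print(arm.spot_in('wrist','upper_mid')[:1])
for dx in (.12,-.12):
  for dy in (.032,-.032):
    a=np.radians(8); print(dx,dy,proj(C,[.504+dx*np.cos(a)-dy*np.sin(a),-.037+dx*np.sin(a)+dy*np.cos(a),.112]).round())
u=proj(C,[.504+.06,-.037+.008,.112]).round().astype(int)
rect('w12',tuple(u),.112,'blue',5,70)
E
```

```text
26.5 [ 0.5041 -0.0368  0.0971] [-180.   -0.    8.] [-50.  33.  62. 123. -40.  48. -45.] [ 0.3 -0.4 -3.6] 0.726 67.7958869934082
cam [ 0.583 -0.027  0.241] fwd [-0.306 -0.042 -0.951] 284.93069668220795
upper_mid 0.62 [318. 261.] [ 0.5029 -0.0383  0.105 ]
[{'bbox': [237.7, 0.0, 158.3, 348.8], 'score': 0.75}]
0.12 0.032 [232.  -6.]
0.12 -0.032 [398.  -6.]
-0.12 0.032 [267. 429.]
-0.12 -0.032 [366. 429.]
w12 (np.int64(316), np.int64(149)) 46870 c [ 0.5357 -0.0334] mean [ 0.5545 -0.031 ] size [0.0787 0.1724] deg 7.9
```

View pics/w12.png

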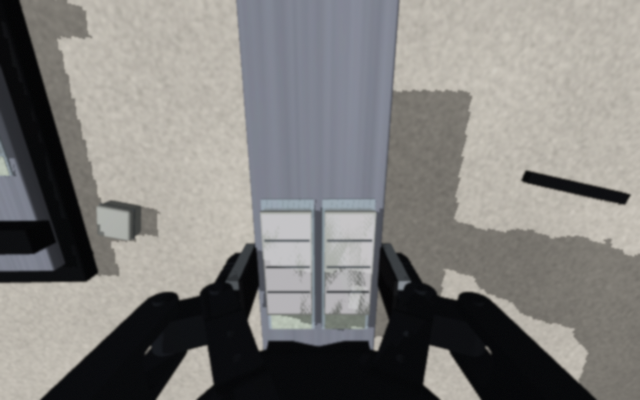

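The tray is held level at columns 238–397, with the slide group centred between the pads near row 265. Carrying it over gently.

Call:
apply_moves --commands '[[[0.03,-0.1,0,0,0,0,-1],[0.08,-0.28,-0.03,0,0,0,-1],[0.13,-0.5,-0.06,0,0,0,-1],[0.19,-0.7,-0.1,0,0,0,-1],[0.227,-0.85,-0.1,0,0,-0.008,-1]]]'

```text
t: 27.15
tool_pos: [0.5149, 0.0524, 0.1067]
tcp_rot: [3.142, 0.0, 0.153]
ft_force: [1.0, 0.7, -3.3]
finger_gap: 0.725
gripper_force: 67.8
```

Call:
apply_moves --commands '[[[0.06,-0.22,0,0,0,0,-1],[0.12,-0.44,0,0,0,0,-1],[0.17,-0.65,0,0,0,0,-1],[0.227,-0.85,0,0,0,0,-1]]]'

```text
t: 27.55
tool_pos: [0.524, 0.1392, 0.1063]
tcp_rot: [3.141, 0.001, 0.152]
ft_force: [0.2, -0.1, -3.6]
finger_gap: 0.725
gripper_force: 67.7
```

Call:
apply_moves --commands '[[[0.06,-0.2,0,0,0,0,-1],[0.11,-0.4,0,0,0,0,-1],[0.15,-0.55,0,0,0,0,-1],[0.19,-0.7,0,0,0,0,-1],[0.21,-0.78,0,0,0,0,-1],[0.227,-0.82,0,0,0,0,-1],[0.227,-0.84,0,0,0,0,-1],[0.227,-0.84,0,0,0,0,-1]]]'

```text
t: 28.35
tool_pos: [0.534, 0.2238, 0.1068]
tcp_rot: [3.141, 0.0, 0.151]
ft_force: [-0.7, -0.1, -3.3]
finger_gap: 0.73
gripper_force: 67.7
```

```bash
python3 w.py w13 upper_mid:.115
python3 - <<'E'
from h import *
s=arm.get_state(); d=rot(s).T@(np.array([.536,.2245,.0494])-s['tool_pos']); print('tool shift (100mm)',(d*10).round(3),'d yaw',8.7-np.degrees(s['tcp_rot'][2]))
for n in ('top','scene'):
    C=cam(n); save('p_'+n+'.png',arm.capture(n))
    for k,z in (('upper_mid',.115),('stick_a_mid',.042),('lower_top',.032),('cover_box',0)):
        for q in arm.spot_point(n,k)[:3]:
            if q['score']>.3: print(n,k,round(q['score'],2),ray(C,q['xy'],z).round(3))
E
```

```text
28.35 [0.534  0.2238 0.1068] [180.    0.    8.6] [-73.  40.  62. 113. -44.  55. -70.] [-0.7 -0.1 -3.3] 0.73 67.74630188941956
cam [0.613 0.234 0.25 ] fwd [-0.306 -0.046 -0.951] 284.93069668220795
upper_mid 0.86 [318. 262.] [0.533 0.222 0.115]
tool shift (100mm) [ 0.021 -0.006  0.575] d yaw 0.07546423930386936
top upper_mid 0.62 [0.536 0.225 0.115]
top stick_a_mid 0.51 [0.457 0.212 0.042]
top stick_a_mid 0.36 [0.449 0.129 0.042]
top lower_top 0.7 [0.54  0.226 0.032]
top cover_box 0.56 [0.467 0.129 0.   ]
scene upper_mid 0.84 [0.522 0.239 0.115]
scene stick_a_mid 0.7 [ 0.618 -0.437  0.042]
scene stick_a_mid 0.46 [0.442 0.214 0.042]
scene lower_top 0.73 [0.532 0.221 0.032]
scene cover_box 0.46 [0.457 0.135 0.   ]
```

Call:
apply_moves --commands '[[[0.01,0,0.08,0,0,0,-1],[0.02,0,0.2,0,0,0,-1],[0.02,0,0.3,0,0,0,-1],[0.02,0,0.38,0,0,0,-1],[0.02,0,0.45,0,0,0,-1],[0.02,0,0.5,0,0,0,-1],[0.02,0,0.53,0,0,0,-1],[0.02,0,0.55,0,0,0,-1],[0.02,0,0.56,0,0,0,-1],[0.02,0,0.56,0,0,0,-1]]]'

```text
t: 29.95
tool_pos: [0.5361, 0.2246, 0.0509]
tcp_rot: [-3.142, -0.0, 0.152]
ft_force: [1.1, 0.7, -4.7]
finger_gap: 0.728
gripper_force: 67.7
```

Call:
apply_moves --commands '[[[0,0,0.005,0,0,0,-1],[0,0,0.01,0,0,0,-1],[0,0,0.015,0,0,0,-1],[0,0,0.015,0,0,0,-1]]]'

```text
t: 30.35
tool_pos: [0.5361, 0.2246, 0.0496]
tcp_rot: [-3.141, -0.0, 0.151]
ft_force: [-3.3, -0.8, 4.0]
finger_gap: 0.73
gripper_force: 68.5
```

Wrist force went from −3.5 to +4 N, so the tray is resting on the sticks. Release and retreat straight up.

Call:
apply_moves --commands '[[[0,0,0,0,0,0,0.6],[0,0,0,0,0,0,0.75],[0,0,0,0,0,0,1],[0,0,0,0,0,0,1],[0,0,0,0,0,0,1],[0,0,0,0,0,0,1]]]'

```text
t: 30.95
tool_pos: [0.536, 0.2246, 0.0493]
tcp_rot: [3.142, 0.0, 0.151]
ft_force: [0.4, 0.5, -0.5]
finger_gap: 1.002
gripper_force: 0.0
```

Call:
apply_moves --commands '[[[0,0,-0.1,0,0,0,1],[0,0,-0.3,0,0,0,1],[0,0,-0.6,0,0,0,1],[0,0,-1,0,0,0,1],[0,0,-1,0,0,0,1],[0,0,-1,0,0,0,1]]]'

```text
t: 31.55
tool_pos: [0.5363, 0.2249, 0.1505]
tcp_rot: [-3.141, -0.001, 0.152]
ft_force: [0.5, -0.4, -1.1]
finger_gap: 0.999
gripper_force: 0.0
```

Call:
apply_moves --commands '[[[0.8,0,-0.9,0,0,0,1],[0.8,0,-0.9,0,0,0,1],[0.8,0,-0.9,0,0,0,1],[0.8,0,-0.9,0,0,0,1],[0.8,0,-0.9,0,0,0,1]]]'

```text
t: 32.05
tool_pos: [0.6146, 0.2362, 0.2382]
tcp_rot: [3.141, 0.001, 0.151]
ft_force: [-0.4, 0.0, -0.6]
finger_gap: 1.0
gripper_force: 0.0
```

```bash
python3 w.py w14 upper_mid:.058
python3 - <<'E'
from seg import *
c=np.load('pics/w14.npz'); C=(c['K'],c['R'],c['p'])
a=np.radians(8.7)
for o in (.06,-.07):
    u=proj(C,[.536+o*np.cos(a),.2245+o*np.sin(a),.064]).round().astype(int); rect('w14',tuple(u),.064,'blue',5,70)
for n in ('top','scene'):
    C=cam(n); save('f_'+n+'.png',arm.capture(n))
    for k,z in (('upper_mid',.058),('stick_a_mid',.042),('cover_box',0),('thin_stick',0)):
        for q in arm.spot_point(n,k)[:2]:
            if q['score']>.3: print(n,k,round(q['score'],2),ray(C,q['xy'],z).round(3))
E
```

```text
32.05 [0.6146 0.2362 0.2382] [1.8e+02 1.0e-01 8.6e+00] [-70.  38.  67.  96. -37.  71. -75.] [-0.4  0.  -0.6] 1.0 0.0
cam [0.694 0.247 0.382] fwd [-0.307 -0.047 -0.95 ] 284.93069668220795
upper_mid 0.78 [316. 237.] [0.5358 0.2253 0.058 ]
upper_mid 0.48 [445.  79.] [0.7381 0.1181 0.058 ]
upper_mid 0.27 [136. 182.] [0.5758 0.4447 0.058 ]
w14 (np.int64(317), np.int64(193)) 9376 c [0.5372 0.2237] mean [0.5505 0.2258] size [0.066  0.2424] deg 8.6
w14 (np.int64(317), np.int64(288)) 9376 c [0.5372 0.2237] mean [0.5505 0.2258] size [0.066  0.2424] deg 8.6
top upper_mid 0.85 [0.541 0.221 0.058]
top stick_a_mid 0.4 [0.454 0.215 0.042]
top cover_box 0.4 [0.469 0.125 0.   ]
top cover_box 0.33 [ 0.75 -0.13  0.  ]
top thin_stick 0.58 [ 0.545 -0.25   0.   ]
scene upper_mid 0.64 [0.534 0.221 0.058]
scene stick_a_mid 0.51 [0.447 0.208 0.042]
scene cover_box 0.66 [0.461 0.145 0.   ]
scene cover_box 0.63 [ 0.443 -0.459  0.   ]
scene thin_stick 0.64 [ 0.532 -0.245  0.   ]
```

```bash
python3 -c "
from workcell import arm
print(arm.hand_in())"
```

```text
the job is handed in; nothing more can be done
None
```

The upper tray sits on the two thick sticks over the lower tray, measured within about 2 mm and 0.1° of it (level judged only from its apparent size in the picture), released gently; I handed it in at about 32 s and the result was not shown.

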